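# Make up a breakfast crate and a savoury box at the deli counter

### The job

Make up the two gift orders from the stock tray. The pine crate is the breakfast gift: stand the black coffee tin in its large middle compartment, with the amber honey jar and the square blue tea tin in the two end compartments, either way round; the red checked box is the savoury gift: stand the green olive jar and the red tomato jar in it, one in each compartment. Everything must stand upright on the floor of its own compartment, set down gently rather than dropped, and the card terminal, bell and bread tongs are to be left where they are.

Things in the scene. Friction and masses are not known exactly. Their poses are not given: they have to be found in the camera images.
- honey_jar: Honey: round amber-glass jar with a flat gold lid and a white and yellow label, 54 mm diameter over its whole height, 85 mm tall, about 0.34 kg. Starts upright in a fixed dark wooden tray (290 x 186 mm, floor 8 mm and rim 18 mm above the counter), 85 mm or more from the other stock, centre to centre. Origin: centre of its underside, z up.
- olive_jar: Green olives: round green-glass jar with a flat green lid and a white and green label, 54 mm diameter over its whole height, 88 mm tall, about 0.33 kg. Starts upright in a fixed dark wooden tray (290 x 186 mm, floor 8 mm and rim 18 mm above the counter), 85 mm or more from the other stock, centre to centre. Origin: centre of its underside, z up.
- tomato_jar: Tomato sauce: round red jar with a flat white lid and a white and red label, 54 mm diameter over its whole height, 92 mm tall, about 0.35 kg. Starts upright in a fixed dark wooden tray (290 x 186 mm, floor 8 mm and rim 18 mm above the counter), 85 mm or more from the other stock, centre to centre. Origin: centre of its underside, z up.
- coffee_tin: Coffee: the large round black tin, with a black lid bearing a small copper dot and a white and copper band round it, 64 mm diameter over its whole height, 95 mm tall, about 0.30 kg. Starts upright in a fixed dark wooden tray (290 x 186 mm, floor 8 mm and rim 18 mm above the counter), 85 mm or more from the other stock, centre to centre. Origin: centre of its underside, z up.
- tea_tin: Tea: the square blue tin with a white square on its lid and a white label band, 52 x 52 mm over its whole height, 86 mm tall, about 0.17 kg; its x and y axes are square to its side faces. Starts upright in a fixed dark wooden tray (290 x 186 mm, floor 8 mm and rim 18 mm above the counter), 85 mm or more from the other stock, centre to centre. Origin: centre of its underside, z up.
- crate: Loose pine crate, 252 (x) x 98 (y) x 38 mm high, 0.55 kg; floor 6 mm, walls 8 mm thick. Two dividers across it (5 mm thick, tops 34 mm above the counter) make three compartments, 82 mm wide in y: the large middle one 82 mm long in x, centred at x = 0; the ends 72 mm long, centred at x = +82 and -82 mm. Origin: centre of its underside, z up.
- red_box: Loose red card box, red and white checks outside, 160 (x) x 90 (y) x 38 mm high, 0.45 kg; floor 6 mm, walls 4 mm thick. One white divider across it (4 mm thick, top 34 mm above the counter) makes two equal compartments, 74 mm (x) x 82 mm (y), centred at x = +39 and -39 mm. Origin: centre of its underside, z up.
- card_terminal: Card payment terminal, black with a keypad and a small screen, 165 (its x) x 76 x about 45 mm high, lying on the counter beyond the work. To be left alone. Origin: centre of its underside.
- bell: Counter bell, steel dome on a round black foot, 84 mm diameter, 58 mm high, beyond the work. To be left alone. Origin: centre of its underside.
- tongs: Steel bread tongs with black grips lying on the counter beyond the work, about 240 mm long (its x), 78 mm wide, 16 mm high. To be left alone. Origin: on the counter under their middle.
Things that resemble listed ones, but are neither listed nor needed, are in the scene too. What is shaped like the olive_jar but purple is not meant. Of the things that look like the honey_jar, the larger one is meant.

How it is judged:
By the outcome, as a careful person would: the job done as asked, in the order asked, and still so for the second after the job is handed in, with the robot touching nothing.
It also fails if it takes over 128 s, if anything falls off the work surface, if the arm or the gripper's body presses on something with over 40 N, if the wrist force passes 120 N, or if a joint passes its speed limit or range.

### The arm

A 6-joint arm with a two-finger parallel gripper is mounted at the origin on the work surface. World frame = base frame: x ahead of the robot, y to its left, z up, the work surface at z = 0. Lengths are in m, angles in rad, forces in N, time in s.
With the tool pointing down it reaches from about 0.325 to 1 m from the base axis. Payload 5.1 kg.
Tool frame: the origin (TCP) lies on the centre line of the jaws, within the pads' length; the fingertips stand 11 mm ahead of it and the grasp point (between the pads) lies 8 mm behind it (manip.tip_extent is the y of the fingertips in the tool frame, in m); y points along the fingers, x is the direction in which the jaws open and shut, and the axes are right-handed (so a half turn about y gives the same grasp; the last joint's range is limited). The gripper opens to 85 mm and grips with 20 to 120 N. Pads are 22 mm wide; open, the fingers measure 114 mm over their backs; the gripper's body (76 mm by 85 mm) begins 54 mm behind the grasp point. The pads swing forward as they close: fully open they stand 13 mm farther back than shut.
Start: joints at [1.049, 0.124, 1.65, -0, 1.367, -0.083], TCP at [0.276, 0.588, 0.242] pointing down, gripper open.
Joint ranges: [-2.61, 2.61], [-1.02, 2.33], [0.03, 2.71], [-1.35, 4.49], [0.32, 2.68], [-2.91, 2.91]. Speed limits (rad/s): [2.57, 2.57, 3.14, 3.14, 3.14, 3.14].

### API

Orientations are given as a unit quaternion [x, y, z, w].
In Python, from bench import manip gives the robot as it stands. The module is installed in compiled form; this text tells all that it offers.
- The arm moves only by the tool arm_command, never from a script. Its argument "plan" is a list of rows, each a list of 7 numbers: the shift along the tool's x, y, z in cm, then the turn, a rotation vector about the tool's x, y, z in rad, then the finger opening in cm, from 0 to 8.54. In form: [[tx, ty, tz, rx, ry, rz, gripper], ...]. A call has 1 to 12 rows; each row is the pose to reach, as a shift and turn from the pose commanded when the call began, along the tool's axes at that moment; what a row does not reach only later rows make up. A row lasts 1/12 s, in which the tool goes at most 41.7 mm and 7.16 degrees, less where a joint would pass 70% of its speed; a pose out of reach is approached as far as the arm can. A call with a gripper value outside its range is refused whole. The fingers move at their own pace and stop on an object; "force" is the grip in N (left out, the last holds). Time passes only in rows, so rows that repeat a pose let the fingers close. It gives the time, the measured TCP pose, the force and the opening at its end, in the units of the state.
- manip.get_obs(): the state, without advancing time (a new reading comes with each control period).
- manip.get_image(name): name is "side" or "top"; returns the picture (420x560x3 uint8, red, green, blue); there is no depth.
- manip.get_calibration(name): a dict with "fx", "fy", "cx", "cy" (pixels), "k1" (the pictures are not rectified: a ray, as slopes to the right and down, at radius r is drawn at 1 + k1 r^2 times it, then the intrinsics apply), "R" (3x3) and "t" (3): a world point X has camera coordinates R X + t. Camera axes: x right, y down, z forward; pixel columns grow to the right and rows downward; lengths in m; the calibration is good to about 2 mm. A picture is of the moment at which its call begins. get_calibration takes no time and is no camera call.
- manip.job_done(): hands the job in, once; it reports no verdict.
Trained networks look in the newest picture that a camera, given by its name, has taken for a name from the list of things; names that differ only in an ending like _2 or _b are one class to them, and where a whole thing is asked for, a point or a joint stands for the part that bears it (a point fixed in the world has none). Each returns a list of dicts, best first, with "score" (0 to 1); they miss things now and then, are a little off and sometimes report something else, mostly with a low value. They report only what shows in the picture. A call takes as long as a camera call. They do not tell look-alikes from the thing itself.
- manip.cut_out(camera, thing): "region" (420x560 bool, what is visible of it) and "extent" ([left, top, right, bottom] in pixels, round what is visible of it).
- manip.landmark_of(camera, thing): "centre" ([column, row] in pixels: a listed point, or the origin of a listed thing).
The state is a dict: "clock": time; "q": joint angles; "dq": joint speeds; "joint_efforts": joint torques, N m; "ee_pos": TCP position; "eef_rot": TCP orientation; "contact_force": force on the tool from outside, world axes, zero at the start; "ft_torque": the same for the moment, N m; "gripper_width": finger opening in m.
Only numpy, scipy, OpenCV 4.12 (cv2) and the standard library are available. Lean on these libraries where they do the work, as an engineer would, in place of code of your own. Each camera call takes 0.05 s, during which the arm holds its last target. There are 200 camera calls.

## Working session

There is one attempt and no reset: what is moved stays moved. The work goes in short steps, Python scripts to look and compute and a tool call to move; the robot and the scene stay as the last step left them, time stands still between calls to the robot, and variables do not carry over. Pictures are saved under pics/ and viewed, about 12 in all and at most 16, crops included, and the job is handed in when it is done.

Besides the shell and the picture viewer there is one more tool, called after "Call:" by a JSON object that holds its "method" and its "body". arm_command: Moves the arm, as the interface text tells. Its arguments: {"type":"object","properties":{"plan":{"type":"array","items":{"type":"array","items":{"type":"number"}}},"force":{"type":"number"}},"required":["plan"]}

```bash
mkdir -p pics; python3 - <<'E'
from bench import manip
import cv2
for n in("top","side"):
    im=manip.get_image(n); cv2.imwrite(f"pics/{n}0.png",im[:,:,::-1])
    c=manip.get_calibration(n); print(n,{k:(v.tolist() if hasattr(v,'tolist') else v) for k,v in c.items()})
o=manip.get_obs();print({k:(v.tolist() if hasattr(v,'tolist') else v) for k,v in o.items()},manip.tip_extent)
E
```

```text
top {'fx': 430.42933663401794, 'fy': 430.42933663401794, 'cx': 275.352270604753, 'cy': 208.1877491557605, 'k1': -0.11366846559738433, 'R': [[-0.0012658335424393056, -0.9995718965658877, 0.029230485133110565], [-0.9922827330957823, -0.002368747533358707, -0.12397324967543344], [0.12398941594106724, -0.02916183517540298, -0.9918549350100526]], 't': [-0.019966460261912636, 0.5521369478101471, 1.1192776399338782]}
side {'fx': 414.8198792173368, 'fy': 414.8198792173368, 'cx': 277.8847633128642, 'cy': 207.69487459400628, 'k1': -0.006299685289659348, 'R': [[0.8006870644282749, -0.598817211944169, -0.017837363500355967], [-0.3380539749072341, -0.4270349098238099, -0.8386660216326817], [0.4945904719125214, 0.6775390265299724, -0.5443538670958133]], 't': [-0.439894361034493, 0.23120439947516305, 0.707213373822212]}
{'clock': 0.1, 'q': [1.049392834672177, 0.12440497409631923, 1.6515663835890217, 3.525080156667307e-06, 1.3675123562273008, -0.08260356023816663], 'dq': [0.00038543839061140915, -0.0003820048740151073, -0.003639978717473142, -0.000494845874100611, -0.001489066311587905, -0.000402174586459015], 'joint_efforts': [0.0009981180119211785, -42.49290347099304, -36.66550040245056, -6.557705546583747e-05, 0.003908171056536958, 1.4707977129546634e-05], 'ee_pos': [0.2759089801032678, 0.5879316770925963, 0.2411814166471488], 'eef_rot': [0.5971456562856746, 0.3785991682135263, -0.3797842728042566, -0.5965263121922779], 'contact_force': [0.16180668740744625, -0.6834342591677731, 0.6726272641638893], 'ft_torque': [0.022471688186626277, 0.041389821529523814, -0.033480308371663256], 'gripper_width': 0.08518593984768028} 0.011
```

View pics/top0.png

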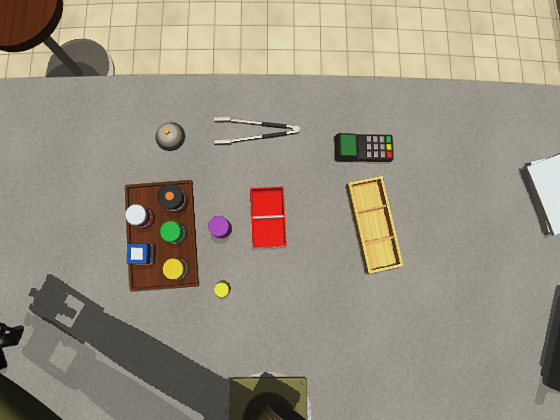

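View pics/side0.png

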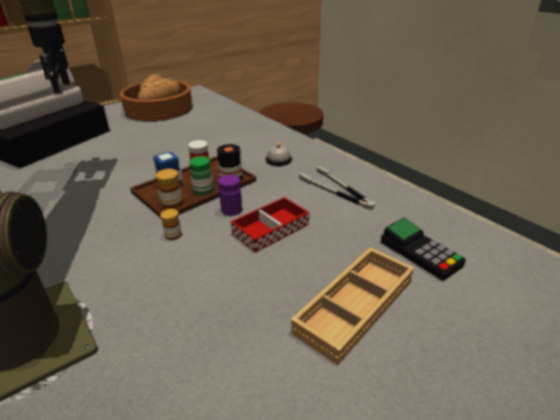

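```bash
cat > h.py <<'E'
import numpy as np, cv2
from bench import manip
from scipy.optimize import minimize
from scipy.spatial.transform import Rotation as Rt
DIM=dict(honey_jar=(54,85),olive_jar=(54,88),tomato_jar=(54,92),coffee_tin=(64,95),tea_tin=(52,52,86),crate=(252,98,38),red_box=(160,90,38))
def proj(cam,X):
    c=manip.get_calibration(cam); p=np.asarray(X)@np.array(c["R"]).T+c["t"]
    s=p[:,:2]/p[:,2:]; s=s*(1+c["k1"]*(s**2).sum(1,keepdims=True))
    return s*[c["fx"],c["fy"]]+[c["cx"],c["cy"]]
def back(cam,px,z):
    c=manip.get_calibration(cam); R=np.array(c["R"]); t=np.array(c["t"])
    d=(np.array(px)-[c["cx"],c["cy"]])/[c["fx"],c["fy"]]; s=d.copy()
    for _ in range(10): s=d/(1+c["k1"]*(s@s))
    o=-R.T@t; v=R.T@np.array([*s,1]); return (o+v*(z-o[2])/v[2])[:2]
def model(n):
    d=np.array(DIM[n])/1000
    if len(d)==2:
        a=np.linspace(0,2*np.pi,40); b=np.c_[np.cos(a),np.sin(a)]*d[0]/2
    else: b=np.array([[1,1],[1,-1],[-1,-1],[-1,1]])*d[:2]/2
    return np.vstack([np.c_[b,0*b[:,0]],np.c_[b,0*b[:,0]+d[-1]]])
def fit(cam,n,region,x0,z0,S=6):
    M=model(n); ys,xs=np.where(region); l,t=xs.min()-12,ys.min()-12
    w,h=xs.max()-l+12,ys.max()-t+12
    big=cv2.resize(region[t:t+h,l:l+w].astype(np.float32),None,fx=S,fy=S,interpolation=cv2.INTER_LINEAR)
    def sil(p):
        c,s=np.cos(p[2]),np.sin(p[2]); X=M.copy(); X[:,:2]=X[:,:2]@np.array([[c,s],[-s,c]])+p[:2]; X[:,2]+=z0
        P=((proj(cam,X)-[l,t]+.5)*S-.5)
        m=np.zeros(big.shape,np.uint8); cv2.fillConvexPoly(m,cv2.convexHull(np.round(P).astype(np.int32)),1); return m
    f=lambda p:1-np.minimum(sil(p),big).sum()/np.maximum(sil(p),big).sum()
    r=minimize(f,x0,method="Nelder-Mead",options=dict(initial_simplex=np.array(x0)+np.array([[0,0,0],[.01,0,.1],[0,.01,-.1],[-.008,-.008,.15]]),maxiter=200))
    return r.x,1-r.fun
def delta(pos,jaw):
    """shift (cm) and turn about tool y to reach pos with jaws along world angle jaw (mod pi), tool down"""
    o=manip.get_obs(); R=Rt.from_quat(o["eef_rot"]).as_matrix()
    best=None
    for j in(jaw,jaw+np.pi):
        x=np.array([np.cos(j),np.sin(j),0]);y=np.array([0,0,-1.]);T=np.c_[x,y,np.cross(x,y)]
        v=Rt.from_matrix(R.T@T).as_rotvec()
        if best is None or np.linalg.norm(v)<np.linalg.norm(best): best=v
    print("clock %.2f"%o["clock"],"pos",np.round(o["ee_pos"],4),"q6 %.2f"%o["q"][5],"q1 %.2f"%o["q"][0],"| d cm",np.round(R.T@(np.array(pos)-o["ee_pos"])*100,2),"turn",np.round(best,3))
E
python3 - <<'E'
from h import *
im=manip.get_image("top")
seed=dict(coffee_tin=(172,197),tomato_jar=(136,215),olive_jar=(171,232),tea_tin=(140,254),honey_jar=(173,269),crate=(375,225),red_box=(268,217))
for n,px in seed.items():
    z0=0 if n in("crate","red_box") else .008
    L=manip.landmark_of("top",n); print(n,[(np.round(d["centre"],1).tolist(),round(d["score"],2),np.round(back("top",d["centre"],z0),4).tolist()) for d in L[:3]])
    C=manip.cut_out("top",n); print("  ",[(np.round(d["extent"]).tolist(),round(d["score"],2)) for d in C[:3]])
    C=[d for d in C if np.linalg.norm(np.array(d["extent"]).reshape(2,2).mean(0)-px)<25]
    if C:
        yaws=[np.pi/2+.15] if n=="crate" else [np.pi/2] if n=="red_box" else [0.03]
        z=z0+DIM[n][-1]/1000
        # note world x up in image, y left
        p,i=fit("top",n,C[0]["region"],[*back("top",px,z),yaws[0]],z0); print("   fit",np.round(p,4),"iou %.3f"%i,"lid",np.round(back("top",px,z),4))
cv2.imwrite("pics/crop1.png",cv2.resize(im[170:300,110:300,::-1],None,fx=4,fy=4,interpolation=cv2.INTER_CUBIC))
E
```

```text
coffee_tin [([177.2, 202.1], 0.64, [0.5717, 0.2492])]
   [([158.0, 183.0, 189.0, 214.0], 0.63)]
   fit [ 0.5749  0.2503 -0.0227] iou 0.936 lid [0.5715 0.2437]
tomato_jar [([147.1, 218.7], 0.93, [0.5256, 0.3311])]
   [([123.0, 208.0, 153.0, 229.0], 0.95)]
   fit [0.528  0.3373 0.0267] iou 0.933 lid [0.5258 0.3349]
olive_jar [([223.0, 228.2], 0.91, [0.5002, 0.1222]), ([175.4, 233.0], 0.75, [0.4867, 0.2519])]
   [([208.0, 216.0, 233.0, 238.0], 0.96), ([160.0, 222.0, 183.0, 241.0], 0.86)]
   fit [0.4863 0.249  0.0113] iou 0.836 lid [0.4834 0.2453]
tea_tin [([142.3, 215.3], 0.21, [0.5349, 0.3447])]
   [([128.0, 244.0, 157.0, 262.0], 0.79)]
   fit [ 0.4308  0.3311 -0.0452] iou 0.906 lid [0.4277 0.3231]
honey_jar [([224.1, 287.6], 0.78, [0.3401, 0.1176]), ([181.1, 270.3], 0.73, [0.3859, 0.2342])]
   [([166.0, 255.0, 186.0, 277.0], 0.78), ([159.0, 182.0, 188.0, 214.0], 0.7), ([218.0, 282.0, 228.0, 296.0], 0.58)]
   fit [0.3925 0.2399 0.0328] iou 0.929 lid [0.3907 0.2387]
crate [([375.1, 225.7], 0.55, [0.508, -0.2985])]
   [([350.0, 176.0, 403.0, 273.0], 0.8), ([335.0, 134.0, 392.0, 160.0], 0.66)]
   fit [ 0.5104 -0.29    0.1968] iou 0.961 lid [ 0.5067 -0.2882]
red_box [([268.9, 216.7], 0.86, [0.5328, -0.0029]), ([374.1, 225.0], 0.17, [0.51, -0.2957])]
   [([252.0, 185.0, 285.0, 252.0], 0.58)]
   fit [5.2880e-01 4.0000e-04 3.2031e+00] iou 0.953 lid [5.28e-01 1.00e-04]
```

View pics/crop1.png

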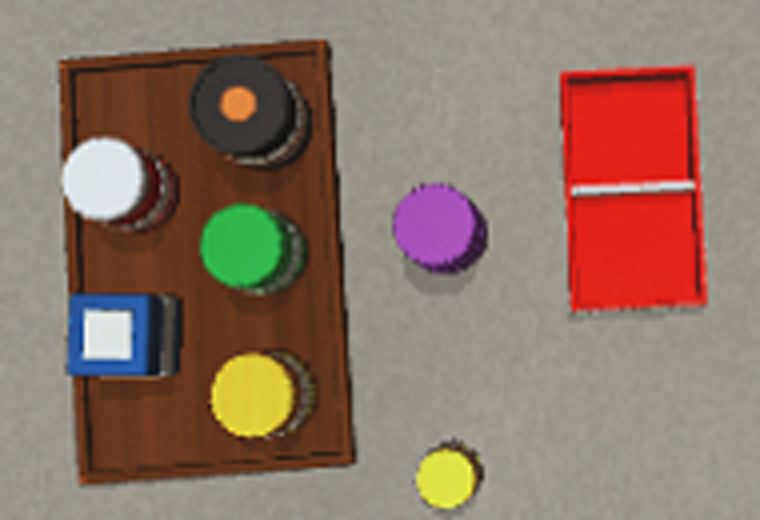

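```bash
cat >> h.py <<'E'
def lid(im,px,n,lo,hi,z0,R=16,dz=0):
    """centroid (world) of the connected HSV colour patch nearest px, at lid height"""
    u=px; l,t=int(u[0])-R,int(u[1])-R
    hsv=cv2.cvtColor(np.ascontiguousarray(im[t:t+2*R,l:l+2*R]),cv2.COLOR_RGB2HSV)
    m=cv2.inRange(hsv,np.array(lo),np.array(hi)); k,lab,st,ce=cv2.connectedComponentsWithStats(m)
    i=1+np.argmax(st[1:,4]); cs=max(cv2.findContours((lab==i).astype(np.uint8),0,2)[0],key=len)
    mm=cv2.moments(cv2.convexHull(cs)); c=np.array([mm["m10"]/mm["m00"]+l,mm["m01"]/mm["m00"]+t])
    return c,st[i,4],back("top",c,z0+DIM[n][-1]/1000+dz),cs[:,0]+[l,t]
COL=dict(coffee_tin=((172,197),(5,120,120),(20,255,255)),tomato_jar=((136,215),(0,0,170),(180,50,255)),olive_jar=((171,232),(45,120,110),(85,255,255)),
 honey_jar=((173,269),(20,120,150),(35,255,255)),tea_tin=((140,254),(0,0,150),(180,80,255)))
def rectfit(mask,z,n):
    cs=max(cv2.findContours(mask.astype(np.uint8),0,2)[0],key=cv2.contourArea)
    W=np.array([back("top",p,z) for p in cs[:,0].astype(float)])*1000
    return cv2.minAreaRect(W.astype(np.float32))
E
python3 - <<'E'
from h import *
im=manip.get_image("top")
for n,(px,lo,hi) in COL.items():
    c,a,w,cs=lid(im,px,n,lo,hi,.008,R=16 if n!="tea_tin" else 12); print(n,np.round(c,1),a,np.round(w,4))
    if n=="tea_tin": print(cv2.minAreaRect((np.array([back("top",p,.094) for p in cs.astype(float)])*1000).astype(np.float32)))
px=COL["tea_tin"][0]
c,a,w,cs=lid(im,px,"tea_tin",(100,100,110),(125,255,255),.008,R=18)
print("blue",np.round(c,1),a,np.round(w,4),cv2.minAreaRect((np.array([back("top",p,.094) for p in cs.astype(float)])*1000).astype(np.float32)))
hsv=cv2.cvtColor(im,cv2.COLOR_RGB2HSV)
red=((hsv[...,0]<8)|(hsv[...,0]>172))&(hsv[...,1]>150)&(hsv[...,2]>110); red[:,:240]=0;red[:,300:]=0;red[:170]=0;red[270:]=0
tan=(hsv[...,0]>12)&(hsv[...,0]<32)&(hsv[...,1]>60)&(hsv[...,2]>90); tan[:,:335]=0;tan[:,415:]=0;tan[:165]=0;tan[290:]=0
tan=cv2.morphologyEx(tan.astype(np.uint8),cv2.MORPH_CLOSE,np.ones((9,9)))
print("red",rectfit(red,.038,0)); print("crate",rectfit(tan,.038,0))
for nm,m,x0,y in(("red_box",red,(.53,0),.04),("crate",tan,(.51,-.29),.19)):
    m=cv2.morphologyEx(m.astype(np.uint8),cv2.MORPH_CLOSE,np.ones((5,5))).astype(bool); print(nm,fit("top",nm,m,[*x0,y],0))
E
```

```text
coffee_tin [169.  195.5] 60 [0.5753 0.2515]
tomato_jar [135.  214.3] 313 [0.5276 0.3377]
olive_jar [169.7 231. ] 331 [0.486  0.2486]
honey_jar [172.5 268.4] 332 [0.3924 0.24  ]
tea_tin [136.4 253.2] 145 [0.4295 0.3323]
((430.1602783203125, 332.1877746582031), (30.78524398803711, 28.181867599487305), 1.6871331930160522)
blue [136.5 253.5] 242 [0.4289 0.3321] ((428.9411315917969, 332.2176513671875), (47.78559112548828, 49.568443298339844), 0.48397961258888245)
red ((529.5414428710938, 0.8836669921875), (159.8456268310547, 90.5028305053711), 2.864287853240967)
crate ((509.54296875, -286.1263427734375), (252.0860595703125, 107.40489959716797), 11.568538665771484)
red_box (array([0.53012514, 0.0006839 , 0.05347442]), np.float64(0.9656912684440613))
crate (array([ 0.51071153, -0.29163521,  0.20183704]), np.float64(0.9403643012046814))
```

```bash
cat >> h.py <<'E'
def overlay(im,name,poses,box,S=5,cam="top"):
    """draw rims/dividers of containers; box = x0,y0,x1,y1"""
    x0,y0,x1,y1=box; g=cv2.resize(im[y0:y1,x0:x1,::-1],None,fx=S,fy=S,interpolation=cv2.INTER_CUBIC)
    for n,(x,y,a) in poses.items():
        c,s=np.cos(a),np.sin(a); d=np.array(DIM[n])/2000; lines=[]
        wl=.008 if n=="crate" else .004
        R=lambda hx,hy:[(hx,hy),(hx,-hy),(-hx,-hy),(-hx,hy),(hx,hy)]
        L=[(R(d[0],d[1]),.038),(R(d[0]-wl,d[1]-wl),.038)]
        for dx in((-43.5,43.5) if n=="crate" else (0,)): L.append(([(dx/1e3,-.041),(dx/1e3,.041)],.034))
        for P,z in L:
            P=np.array(P); W=np.c_[P@np.array([[c,s],[-s,c]])+[x,y],np.full(len(P),z)]
            q=((proj(cam,W)-[x0,y0]+.5)*S-.5); cv2.polylines(g,[np.round(q).astype(np.int32)],False,(255,0,0),1)
    cv2.imwrite(name,g)
E
python3 - <<'E'
from h import *
im=manip.get_image("top")
overlay(im,"pics/ov1.png",dict(crate=(.5107,-.2905,.2),red_box=(.530,.0008,.051)),(245,170,405,280))
E
```

```text
(no output)
```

View pics/ov1.png

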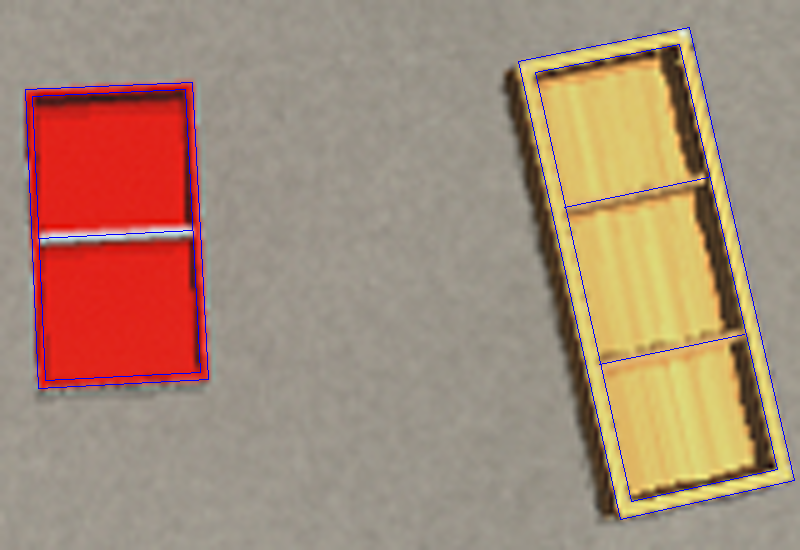

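Look-alikes: for honey, gold lid at (173,269), which is large, or the small yellow one at (221,289); I choose (173,269). For olive, green lid at (171,232) or the purple one at (220,227); I choose green. Coffee is at (169,195) with a copper dot, tea at (136,253) and tomato at (135,214). The crop confirms these, and the container overlays fit well.

```bash
python3 - <<'E'
from h import *
R=Rt.from_quat(manip.get_obs()["eef_rot"]).as_matrix(); print(R.round(3))
delta((.5753,.2515,.18),1.771); delta((.5753,.2515,.06),1.771)
E
```

```text
[[ 0.425  0.    -0.905]
 [ 0.905  0.     0.425]
 [ 0.    -1.    -0.   ]]
clock 0.95 pos [0.2762 0.5884 0.2424] q6 -0.08 q1 1.05 | d cm [-17.79   6.24 -41.39] turn [ 0.    -0.639  0.   ]
clock 0.95 pos [0.2762 0.5884 0.2424] q6 -0.08 q1 1.05 | d cm [-17.79  18.24 -41.39] turn [ 0.    -0.639  0.   ]
```

Call:
{"method": "arm_command", "body": {"plan": [[-17.8,6.2,-41.4,0,-0.64,0,7.8],[-17.8,6.2,-41.4,0,-0.64,0,7.8],[-17.8,6.2,-41.4,0,-0.64,0,7.8],[-17.8,6.2,-41.4,0,-0.64,0,7.8],[-17.8,6.2,-41.4,0,-0.64,0,7.8],[-17.8,6.2,-41.4,0,-0.64,0,7.8],[-17.8,6.2,-41.4,0,-0.64,0,7.8],[-17.8,6.2,-41.4,0,-0.64,0,7.8],[-17.8,6.2,-41.4,0,-0.64,0,7.8],[-17.8,6.2,-41.4,0,-0.64,0,7.8],[-17.8,6.2,-41.4,0,-0.64,0,7.8],[-17.8,6.2,-41.4,0,-0.64,0,7.8]]}}

```text
clock: 1.95
ee_pos: [0.5784, 0.2464, 0.1792]
eef_rot: [-0.449, -0.546, 0.547, 0.448]
contact_force: [-0.8, 0.9, -1.2]
gripper_width: 0.0778
```

```bash
python3 - <<'E'
from h import *
delta((.5753,.2515,.06),1.771); print(manip.get_obs()["gripper_width"])
E
```

```text
clock 1.95 pos [0.5784 0.2464 0.1792] q6 -1.45 q1 0.32 | d cm [ 0.59 11.92  0.2 ] turn [-0.    -0.005 -0.002]
0.07783168570451256
```

Call:
{"method": "arm_command", "body": {"plan": [[0,0,0,0,0,0,7.8],[0,0,0,0,0,0,7.8]]}}

```text
clock: 2.12
ee_pos: [0.5752, 0.2514, 0.1802]
eef_rot: [-0.447, -0.547, 0.548, 0.448]
contact_force: [-0.2, 0.3, -0.5]
gripper_width: 0.0782
```

```bash
python3 - <<'E'
from h import *
delta((.5753,.2515,.06),1.771); print(manip.get_obs()["dq"])
E
```

```text
clock 2.12 pos [0.5752 0.2514 0.1802] q6 -1.44 q1 0.33 | d cm [ 1.000e-02  1.202e+01 -2.000e-02] turn [-0.001  0.     0.   ]
[ 0.0324678  -0.0133463   0.00419542  0.00125453 -0.00290326 -0.00072729]
```

Call:
{"method": "arm_command", "body": {"plan": [[0,4,0,0,0,0,7.8],[0,7.5,0,0,0,0,7.8],[0,10,0,0,0,0,7.8],[0,12,0,0,0,0,7.8],[0,12,0,0,0,0,7.8],[0,12,0,0,0,0,7.8],[0,12,0,0,0,0,7.8],[0,12,0,0,0,0,5.8],[0,12,0,0,0,0,5.8],[0,12,0,0,0,0,5.8],[0,12,0,0,0,0,5.8],[0,12,0,0,0,0,5.8]], "force": 40}}

```text
clock: 3.12
ee_pos: [0.577, 0.2524, 0.0633]
eef_rot: [0.448, 0.549, -0.546, -0.447]
contact_force: [-1.3, 2.5, 5.8]
gripper_width: 0.0631
```

```bash
python3 - <<'E'
from h import *
delta((.5107,-.2905,.18),1.771)
o=manip.get_obs(); print(o["gripper_width"],o["contact_force"])
im=manip.get_image("side"); cv2.imwrite("pics/s1.png",cv2.resize(im[90:260,100:330,::-1],None,fx=3,fy=3))
E
```

```text
clock 3.12 pos [0.577  0.2524 0.0633] q6 -1.45 q1 0.33 | d cm [-51.85 -11.82  17.3 ] turn [0.005 0.001 0.001]
0.06310505726541926 [-1.3394411   2.48925694  5.84488046]
```

View pics/s1.png

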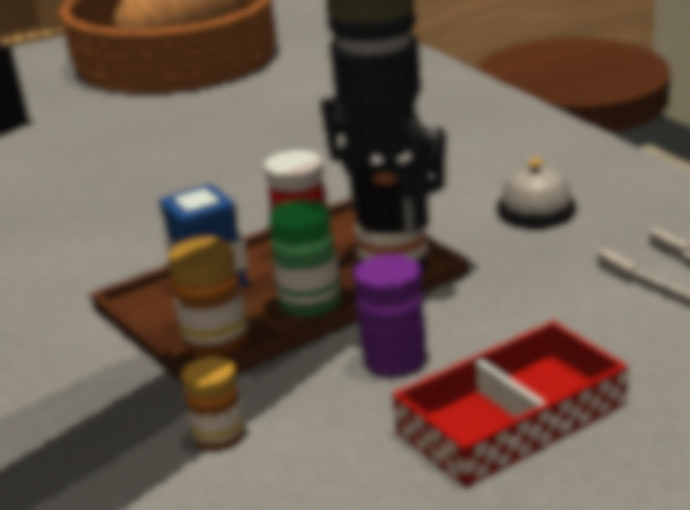

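Call:
{"method": "arm_command", "body": {"plan": [[0,-1,0,0,0,0,5.8],[0,-3,0,0,0,0,5.8],[0,-7,0,0,0,0,5.8],[0,-11,0,0,0,0,5.8],[-3,-12,1,0,0,0,5.8],[-6,-12,2,0,0,0,5.8],[-9,-12,3,0,0,0,5.8],[-13,-12,4,0,0,0,5.8],[-17,-12,5.5,0,0,0,5.8],[-21,-12,7,0,0,0,5.8],[-25,-12,8,0,0,0,5.8],[-28,-12,9,0,0,0,5.8]]}}

```text
clock: 4.17
ee_pos: [0.542, -0.0437, 0.1805]
eef_rot: [-0.448, -0.547, 0.548, 0.447]
contact_force: [0.2, -0.5, -3.2]
gripper_width: 0.0628
```

Call:
{"method": "arm_command", "body": {"plan": [[-3.8,0,1.1,0,0,0,5.8],[-7.8,0,2.6,0,0,0,5.8],[-11.8,0,4.1,0,0,0,5.8],[-15.8,0,5.6,0,0,0,5.8],[-18.8,0,6.8,0,0,0,5.8],[-21.8,0,7.6,0,0,0,5.8],[-23.8,0,8.1,0,0,0,5.8],[-23.8,0,8.1,0,0,0,5.8],[-23.8,0,8.1,0,0,0,5.8],[-23.8,0,8.1,0,0,0,5.8],[-23.8,0,8.1,0,0,0,5.8]]}}

```text
clock: 5.08
ee_pos: [0.5112, -0.2892, 0.1801]
eef_rot: [0.447, 0.548, -0.548, -0.447]
contact_force: [-0.1, 0.6, -3.0]
gripper_width: 0.0633
```

```bash
python3 - <<'E'
from h import *
delta((.5107,-.2905,.0613),1.771)
o=manip.get_obs(); print(o["gripper_width"],o["contact_force"])
im=manip.get_image("side"); cv2.imwrite("pics/s2.png",im[100:380,200:520,::-1])
E
```

```text
clock 5.08 pos [ 0.5112 -0.2892  0.1801] q6 -2.38 q1 -0.61 | d cm [-0.12 11.88  0.06] turn [-0.     0.002  0.001]
0.06329859653895523 [-0.06126255  0.56084614 -3.00550081]
```

View pics/s2.png

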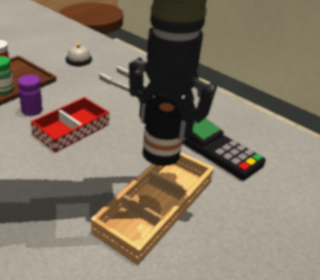

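Call:
{"method": "arm_command", "body": {"plan": [[-0.1,3.5,0,0,0,0,5.8],[-0.1,7,0,0,0,0,5.8],[-0.1,9.5,0,0,0,0,5.8],[-0.1,11,0,0,0,0,5.8],[-0.1,11.2,0,0,0,0,5.8],[-0.1,11.4,0,0,0,0,5.8],[-0.1,11.5,0,0,0,0,5.8],[-0.1,11.6,0,0,0,0,5.8],[-0.1,11.6,0,0,0,0,5.8],[-0.1,11.6,0,0,0,0,5.8]]}}

```text
clock: 5.97
ee_pos: [0.5123, -0.2918, 0.0658]
eef_rot: [0.448, 0.548, -0.548, -0.446]
contact_force: [0.8, 0.1, -1.9]
gripper_width: 0.0632
```

Call:
{"method": "arm_command", "body": {"plan": [[0,0.1,0,0,0,0,5.8],[0,0.2,0,0,0,0,5.8],[0,0.3,0,0,0,0,5.8],[0,0.3,0,0,0,0,5.8]]}}

```text
clock: 6.3
ee_pos: [0.5116, -0.2914, 0.0615]
eef_rot: [0.447, 0.548, -0.548, -0.447]
contact_force: [-0.5, -0.3, -0.9]
gripper_width: 0.0632
```

Call:
{"method": "arm_command", "body": {"plan": [[0,0.1,0,0,0,0,5.8],[0,0.1,0,0,0,0,5.8],[0,0.1,0,0,0,0,6.8],[0,0.1,0,0,0,0,7.6],[0,0.1,0,0,0,0,7.6],[0,0.1,0,0,0,0,7.6],[0,0.1,0,0,0,0,7.6],[0,-3,0,0,0,0,7.6],[0,-7,0,0,0,0,7.6],[0,-11,0,0,0,0,7.6],[0,-12,0,0,0,0,7.6],[0,-12,0,0,0,0,7.6]]}}

```text
clock: 7.3
ee_pos: [0.514, -0.293, 0.1872]
eef_rot: [0.451, 0.548, -0.547, -0.444]
contact_force: [-0.2, 0.8, -0.0]
gripper_width: 0.0763
```

```bash
python3 - <<'E'
from h import *
delta((.3924,.240,.18),1.771)
E
```

```text
clock 7.30 pos [ 0.514  -0.293   0.1872] q6 -2.38 q1 -0.61 | d cm [54.66  0.31  1.27] turn [ 0.007  0.001 -0.007]
```

Call:
{"method": "arm_command", "body": {"plan": [[4,0,0.1,0,0,0,7],[8,0,0.2,0,0,0,7],[12,0,0.2,0,0,0,7],[16,0,0.3,0,0,0,7],[20,0,0.4,0,0,0,7],[24,0,0.5,0,0,0,7],[28,0,0.6,0,0,0,7],[32,0,0.6,0,0,0,7],[36,0,0.7,0,0,0,7],[40,0,0.8,0,0,0,7],[44,0,0.9,0,0,0,7],[48,0,1,0,0,0,7]]}}

```text
clock: 8.3
ee_pos: [0.4041, 0.1785, 0.1798]
eef_rot: [-0.447, -0.547, 0.548, 0.448]
contact_force: [0.5, 0.1, -0.6]
gripper_width: 0.07
```

Call:
{"method": "arm_command", "body": {"plan": [[4,0,0,0,0,0,7],[6.4,0,0.1,0,0,0,7],[6.4,0,0.1,0,0,0,7],[6.4,0,0.1,0,0,0,7],[6.4,0,0.1,0,0,0,7],[6.4,0,0.1,0,0,0,7]]}}

```text
clock: 8.8
ee_pos: [0.392, 0.2385, 0.1805]
eef_rot: [-0.448, -0.547, 0.548, 0.448]
contact_force: [0.6, -0.3, -0.2]
gripper_width: 0.0702
```

```bash
python3 - <<'E'
from h import *
delta((.3924,.240,.06),1.771)
im=manip.get_image("top"); overlay(im,"pics/ov2.png",dict(crate=(.5107,-.2905,.2)),(335,165,415,285))
E
```

```text
clock 8.80 pos [0.392  0.2385 0.1805] q6 -1.34 q1 0.43 | d cm [ 0.15 12.05 -0.09] turn [-0.001 -0.    -0.001]
```

View pics/ov2.png

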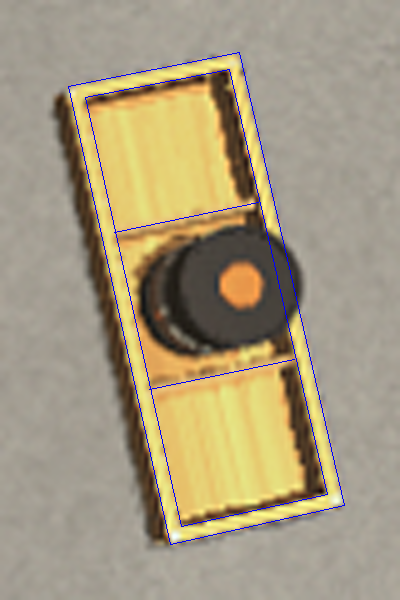

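Coffee is standing centred in the middle compartment and the crate hasn't moved. Now the honey jar.

Call:
{"method": "arm_command", "body": {"plan": [[0.1,4,-0.1,0,0,0,7],[0.1,7.5,-0.1,0,0,0,7],[0.1,10,-0.1,0,0,0,7],[0.1,12,-0.1,0,0,0,7],[0.1,12,-0.1,0,0,0,7],[0.1,12,-0.1,0,0,0,7],[0.1,12,-0.1,0,0,0,4.8],[0.1,12,-0.1,0,0,0,4.8],[0.1,12,-0.1,0,0,0,4.8],[0.1,12,-0.1,0,0,0,4.8],[0.1,12,-0.1,0,0,0,4.8],[0.1,12,-0.1,0,0,0,4.8]], "force": 40}}

```text
clock: 9.85
ee_pos: [0.3944, 0.2412, 0.0634]
eef_rot: [0.448, 0.549, -0.547, -0.446]
contact_force: [0.2, -1.4, 5.8]
gripper_width: 0.0533
```

```bash
python3 - <<'E'
from h import *
delta((.5911,-.2742,.18),1.771); delta((.4303,-.3068,.18),1.771)
E
```

```text
clock 9.85 pos [0.3944 0.2412 0.0634] q6 -1.34 q1 0.43 | d cm [-54.43 -11.63  -9.  ] turn [0.004 0.001 0.   ]
clock 9.85 pos [0.3944 0.2412 0.0634] q6 -1.34 q1 0.43 | d cm [-54.41 -11.7    7.41] turn [0.004 0.001 0.   ]
```

Call:
{"method": "arm_command", "body": {"plan": [[0,-1,0,0,0,0,4.8],[0,-3,0,0,0,0,4.8],[0,-7,0,0,0,0,4.8],[0,-11,0,0,0,0,4.8],[-3,-12,0.4,0,0,0,4.8],[-6,-12,0.8,0,0,0,4.8],[-9,-12,1.2,0,0,0,4.8],[-13,-12,1.7,0,0,0,4.8],[-17,-12,2.3,0,0,0,4.8],[-21,-12,2.8,0,0,0,4.8],[-25,-12,3.3,0,0,0,4.8],[-29,-12,3.8,0,0,0,4.8]]}}

```text
clock: 10.85
ee_pos: [0.4123, -0.0525, 0.181]
eef_rot: [0.447, 0.548, -0.548, -0.448]
contact_force: [1.4, 0.6, -2.7]
gripper_width: 0.0531
```

Call:
{"method": "arm_command", "body": {"plan": [[-4,0,0.5,0,0,0,4.8],[-8,0,1,0,0,0,4.8],[-12,0,1.6,0,0,0,4.8],[-16,0,2.2,0,0,0,4.8],[-20,0,2.7,0,0,0,4.8],[-23,0,3.1,0,0,0,4.8],[-25.3,0,3.4,0,0,0,4.8],[-25.3,0,3.4,0,0,0,4.8],[-25.3,0,3.4,0,0,0,4.8],[-25.3,0,3.4,0,0,0,4.8],[-25.3,0,3.4,0,0,0,4.8]]}}

```text
clock: 11.77
ee_pos: [0.4305, -0.3044, 0.1808]
eef_rot: [0.446, 0.548, -0.548, -0.447]
contact_force: [-0.4, -0.3, -3.2]
gripper_width: 0.0534
```

```bash
python3 - <<'E'
from h import *
delta((.4303,-.3068,.0614),1.771); print(manip.get_obs()["contact_force"])
E
```

```text
clock 11.77 pos [ 0.4305 -0.3044  0.1808] q6 -2.49 q1 -0.72 | d cm [-0.25 11.94  0.06] turn [-0.001  0.002  0.001]
[-0.38777972 -0.33278821 -3.22325682]
```

Call:
{"method": "arm_command", "body": {"plan": [[0,3.5,0,0,0,0,4.8],[0,7,0,0,0,0,4.8],[0,9.5,0,0,0,0,4.8],[0,11,0,0,0,0,4.8],[0,11.2,0,0,0,0,4.8],[0,11.4,0,0,0,0,4.8],[0,11.5,0,0,0,0,4.8],[0,11.6,0,0,0,0,4.8],[0,11.6,0,0,0,0,4.8],[0,11.6,0,0,0,0,4.8]]}}

```text
clock: 12.6
ee_pos: [0.4315, -0.3063, 0.0667]
eef_rot: [-0.448, -0.548, 0.548, 0.446]
contact_force: [0.7, -1.1, -3.3]
gripper_width: 0.0535
```

Call:
{"method": "arm_command", "body": {"plan": [[0,0.1,0,0,0,0,4.8],[0,0.2,0,0,0,0,4.8],[0,0.3,0,0,0,0,4.8],[0,0.3,0,0,0,0,4.8]]}}

```text
clock: 12.93
ee_pos: [0.4306, -0.3057, 0.0621]
eef_rot: [-0.447, -0.548, 0.548, 0.447]
contact_force: [0.1, -0.1, -2.6]
gripper_width: 0.053
```

Not in contact yet, so I'll creep down 1 mm, then release.

Call:
{"method": "arm_command", "body": {"plan": [[0,0.05,0,0,0,0,4.8],[0,0.1,0,0,0,0,4.8],[0,0.1,0,0,0,0,4.8],[0,0.1,0,0,0,0,4.8]]}}

```text
clock: 13.27
ee_pos: [0.4308, -0.3058, 0.0615]
eef_rot: [-0.447, -0.548, 0.548, 0.447]
contact_force: [-1.5, -0.1, -1.7]
gripper_width: 0.0533
```

Call:
{"method": "arm_command", "body": {"plan": [[0,0.1,0,0,0,0,4.8],[0,0.1,0,0,0,0,4.8],[0,0.1,0,0,0,0,5.8],[0,0.1,0,0,0,0,7],[0,0.1,0,0,0,0,7],[0,0.1,0,0,0,0,7],[0,0.1,0,0,0,0,7],[0,-3,0,0,0,0,7],[0,-7,0,0,0,0,7],[0,-11,0,0,0,0,7],[0,-12,0,0,0,0,7],[0,-12,0,0,0,0,7]]}}

```text
clock: 14.27
ee_pos: [0.433, -0.3077, 0.1867]
eef_rot: [-0.451, -0.548, 0.548, 0.444]
contact_force: [0.7, 0.5, -0.2]
gripper_width: 0.07
```

Call:
{"method": "arm_command", "body": {"plan": [[4,0,-0.8,0,0,0,7],[8,0,-1.6,0,0,0,7],[12,0,-2.4,0,0,0,7],[16,0,-3.2,0,0,0,7],[20,0,-4,0,0.03,0,7],[24,0,-4.8,0,0.06,0,7],[28,0,-5.6,0,0.09,0,7],[32,0,-6.4,0,0.12,0,7],[36,0,-7.2,0,0.15,0,7],[40,0,-8,0,0.18,0,7],[44,0,-8.9,0,0.18,0,7],[48,0,-9.7,0,0.18,0,7]]}}

```text
clock: 15.27
ee_pos: [0.4285, 0.1858, 0.1795]
eef_rot: [-0.494, -0.505, 0.506, 0.495]
contact_force: [1.4, -0.1, 0.2]
gripper_width: 0.07
```

```bash
python3 - <<'E'
from h import *
delta((.4295,.3323,.18),1.59)
im=manip.get_image("top"); overlay(im,"pics/ov3.png",dict(crate=(.5107,-.2905,.2)),(335,165,415,285),S=4)
E
```

```text
clock 15.27 pos [0.4285 0.1858 0.1795] q6 -1.30 q1 0.29 | d cm [14.65 -0.06 -0.41] turn [-0.002  0.002 -0.001]
```

View pics/ov3.png

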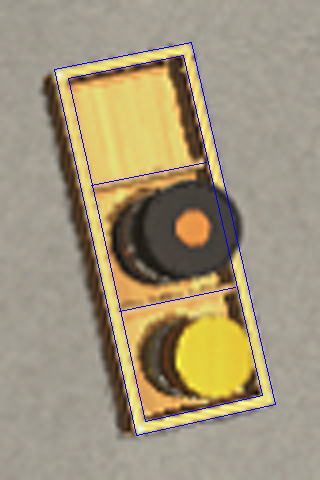

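Call:
{"method": "arm_command", "body": {"plan": [[4,0,0,0,0,0,7],[8,0,-0.1,0,0,0,7],[12,0,-0.2,0,0,0,7],[14.9,0,-0.2,0,0,0,7],[14.9,0,-0.2,0,0,0,7],[14.9,0,-0.2,0,0,0,7],[14.9,0,-0.2,0,0,0,7],[14.9,0,-0.2,0,0,0,7],[14.9,0,-0.2,0,0,0,7]]}}

```text
clock: 16.07
ee_pos: [0.4287, 0.3317, 0.1808]
eef_rot: [-0.495, -0.505, 0.505, 0.495]
contact_force: [-0.4, -0.0, 0.3]
gripper_width: 0.0701
```

```bash
python3 - <<'E'
from h import *
delta((.4295,.3323,.06),1.59)
E
```

```text
clock 16.07 pos [0.4287 0.3317 0.1808] q6 -1.03 q1 0.56 | d cm [ 0.07 12.08 -0.09] turn [-0.001  0.    -0.001]
```

Call:
{"method": "arm_command", "body": {"plan": [[0,4,0,0,0,0,7],[0,7.5,0,0,0,0,7],[0,10,0,0,0,0,7],[0,12,0,0,0,0,7],[0,12,0,0,0,0,7],[0,12,0,0,0,0,7],[0,12,0,0,0,0,4.6],[0,12,0,0,0,0,4.6],[0,12,0,0,0,0,4.6],[0,12,0,0,0,0,4.6],[0,12,0,0,0,0,4.6],[0,12,0,0,0,0,4.6]], "force": 40}}

```text
clock: 17.07
ee_pos: [0.4303, 0.3337, 0.0637]
eef_rot: [0.495, 0.507, -0.504, -0.494]
contact_force: [1.1, -2.2, 6.0]
gripper_width: 0.0516
```

```bash
python3 - <<'E'
from h import *
delta((.5911,-.2742,.18),1.771)
E
```

```text
clock 17.07 pos [0.4303 0.3337 0.0637] q6 -1.03 q1 0.56 | d cm [-61.1  -11.67 -14.82] turn [ 0.004 -0.179  0.001]
```

Call:
{"method": "arm_command", "body": {"plan": [[0,-1,0,0,0,0,4.6],[0,-3,0,0,0,0,4.6],[0,-7,0,0,0,0,4.6],[0,-11,0,0,0,0,4.6],[-3,-12,-0.7,0,0,0,4.6],[-6,-12,-1.5,0,0,0,4.6],[-9,-12,-2.2,0,0,0,4.6],[-13,-12,-3.2,0,0,0,4.6],[-17,-12,-4.2,0,0,0,4.6],[-21,-12,-5.1,0,0,0,4.6],[-25,-12,-6.1,0,0,0,4.6],[-29,-12,-7.1,0,0,0,4.6]]}}

```text
clock: 18.07
ee_pos: [0.5053, 0.0428, 0.1814]
eef_rot: [0.494, 0.505, -0.505, -0.495]
contact_force: [1.1, -0.1, -1.9]
gripper_width: 0.052
```

Call:
{"method": "arm_command", "body": {"plan": [[-4,0,-1,0,-0.03,0,4.6],[-8,0,-2,0,-0.06,0,4.6],[-12,0,-3,0,-0.09,0,4.6],[-16,0,-4,0,-0.12,0,4.6],[-20,0,-5,0,-0.15,0,4.6],[-24,0,-6,0,-0.18,0,4.6],[-28,0,-7,0,-0.18,0,4.6],[-30.5,0,-7.5,0,-0.18,0,4.6],[-32,0,-7.9,0,-0.18,0,4.6],[-32,0,-7.9,0,-0.18,0,4.6],[-32,0,-7.9,0,-0.18,0,4.6],[-32,0,-7.9,0,-0.18,0,4.6]]}}

```text
clock: 19.07
ee_pos: [0.5913, -0.2722, 0.181]
eef_rot: [0.446, 0.548, -0.548, -0.448]
contact_force: [-0.7, 0.9, -1.3]
gripper_width: 0.0516
```

```bash
python3 - <<'E'
from h import *
delta((.5911,-.2742,.0617),1.771); print(manip.get_obs()["contact_force"])
E
```

```text
clock 19.07 pos [ 0.5913 -0.2722  0.181 ] q6 -2.29 q1 -0.51 | d cm [-0.21 11.93  0.05] turn [-0.001  0.002  0.001]
[-0.69854028  0.90301208 -1.33999102]
```

Call:
{"method": "arm_command", "body": {"plan": [[0,3.5,0,0,0,0,4.6],[0,7,0,0,0,0,4.6],[0,9.5,0,0,0,0,4.6],[0,11,0,0,0,0,4.6],[0,11.2,0,0,0,0,4.6],[0,11.4,0,0,0,0,4.6],[0,11.5,0,0,0,0,4.6],[0,11.6,0,0,0,0,4.6],[0,11.6,0,0,0,0,4.6],[0,11.6,0,0,0,0,4.6]]}}

```text
clock: 19.9
ee_pos: [0.5924, -0.2742, 0.067]
eef_rot: [0.448, 0.548, -0.548, -0.446]
contact_force: [0.6, 0.7, -2.5]
gripper_width: 0.0516
```

Call:
{"method": "arm_command", "body": {"plan": [[0,0.1,0,0,0,0,4.6],[0,0.2,0,0,0,0,4.6],[0,0.3,0,0,0,0,4.6],[0,0.3,0,0,0,0,4.6],[0,0.3,0,0,0,0,4.6]]}}

```text
clock: 20.32
ee_pos: [0.5915, -0.2737, 0.0621]
eef_rot: [-0.447, -0.548, 0.548, 0.447]
contact_force: [1.0, 0.6, -2.5]
gripper_width: 0.0517
```

Call:
{"method": "arm_command", "body": {"plan": [[0,0.05,0,0,0,0,4.6],[0,0.1,0,0,0,0,4.6],[0,0.1,0,0,0,0,4.6],[0,0.1,0,0,0,0,4.6]]}}

```text
clock: 20.65
ee_pos: [0.5917, -0.2738, 0.0618]
eef_rot: [-0.447, -0.548, 0.548, 0.447]
contact_force: [-0.4, 0.3, 2.0]
gripper_width: 0.0516
```

Call:
{"method": "arm_command", "body": {"plan": [[0,0,0,0,0,0,4.6],[0,0,0,0,0,0,5.6],[0,0,0,0,0,0,7],[0,0,0,0,0,0,7],[0,0,0,0,0,0,7],[0,0,0,0,0,0,7],[0,-3,0,0,0,0,7],[0,-7,0,0,0,0,7],[0,-11,0,0,0,0,7],[0,-12,0,0,0,0,7],[0,-12,0,0,0,0,7]]}}

```text
clock: 21.57
ee_pos: [0.5943, -0.2752, 0.1877]
eef_rot: [0.451, 0.548, -0.547, -0.444]
contact_force: [0.1, -0.0, -0.1]
gripper_width: 0.0702
```

Call:
{"method": "arm_command", "body": {"plan": [[4,0,0,0,0,0,7],[8,0,0,0,0,0,7],[12,0,0,0,0,0,7],[16,0,0,0,0.03,0,7],[20,0,0,0,0.06,0,7],[24,0,0,0,0.09,0,7],[28,0,0,0,0.12,0,7],[32,0,0,0,0.15,0,7],[36,0,0,0,0.15,0,7],[40,0,0,0,0.15,0,7],[44,0,0,0,0.15,0,7],[48,0,-0.1,0,0.15,0,7]]}}

```text
clock: 22.57
ee_pos: [0.495, 0.1983, 0.1796]
eef_rot: [-0.487, -0.512, 0.513, 0.487]
contact_force: [0.5, -1.4, -0.1]
gripper_width: 0.07
```

Call:
{"method": "arm_command", "body": {"plan": [[4,0,0.6,0,0,0,7],[5.2,0,0.8,0,0,0,7],[5.2,0,0.8,0,0,0,7],[5.2,0,0.8,0,0,0,7],[5.2,0,0.8,0,0,0,7],[5.2,0,0.8,0,0,0,7]]}}

```text
clock: 23.07
ee_pos: [0.4862, 0.2469, 0.1808]
eef_rot: [-0.487, -0.512, 0.513, 0.488]
contact_force: [-0.1, 0.0, -0.5]
gripper_width: 0.0702
```

```bash
python3 - <<'E'
from h import *
delta((.486,.2486,.06),1.622)
im=manip.get_image("top"); overlay(im,"pics/ov4.png",dict(crate=(.5107,-.2905,.2),red_box=(.530,.0008,.051)),(120,165,415,300),S=2.7)
E
```

```text
clock 23.07 pos [0.4862 0.2469 0.1808] q6 -1.25 q1 0.37 | d cm [ 0.18 12.08  0.  ] turn [-0.001 -0.002 -0.001]
```

View pics/ov4.png

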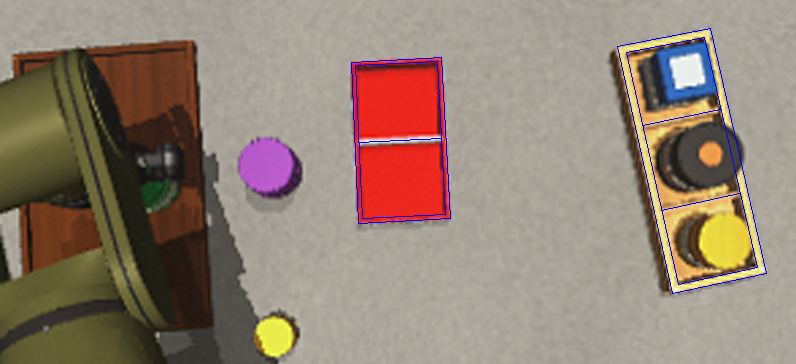

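The breakfast crate is complete: tea, coffee and honey stand upright and the crate hasn't moved. Now the olives.

Call:
{"method": "arm_command", "body": {"plan": [[0.1,4,0,0,0,0,7],[0.1,7.5,0,0,0,0,7],[0.1,10,0,0,0,0,7],[0.1,12,0,0,0,0,7],[0.1,12,0,0,0,0,7],[0.1,12,0,0,0,0,7],[0.1,12,0,0,0,0,4.8],[0.1,12,0,0,0,0,4.8],[0.1,12,0,0,0,0,4.8],[0.1,12,0,0,0,0,4.8],[0.1,12,0,0,0,0,4.8],[0.1,12,0,0,0,0,4.8]], "force": 40}}

```text
clock: 24.12
ee_pos: [0.4877, 0.2497, 0.0636]
eef_rot: [0.488, 0.514, -0.511, -0.486]
contact_force: [1.6, -1.7, 6.4]
gripper_width: 0.0532
```

```bash
python3 - <<'E'
from h import *
delta((.491,-.0012,.18),1.622)
E
```

```text
clock 24.12 pos [0.4877 0.2497 0.0636] q6 -1.25 q1 0.38 | d cm [-25.06 -11.66   0.91] turn [0.004 0.    0.001]
```

Call:
{"method": "arm_command", "body": {"plan": [[0,-1,0,0,0,0,4.8],[0,-3,0,0,0,0,4.8],[0,-7,0,0,0,0,4.8],[0,-11,0,0,0,0,4.8],[-3,-12,0.1,0,0,0,4.8],[-6,-12,0.2,0,0,0,4.8],[-10,-12,0.3,0,0,0,4.8],[-14,-12,0.5,0,0,0,4.8],[-18,-12,0.6,0,0,0,4.8],[-21,-12,0.7,0,0,0,4.8],[-23.5,-12,0.8,0,0,0,4.8],[-25,-12,0.8,0,0,0,4.8]]}}

```text
clock: 25.12
ee_pos: [0.4893, -0.0029, 0.1805]
eef_rot: [-0.487, -0.511, 0.513, 0.488]
contact_force: [0.4, 0.3, -3.3]
gripper_width: 0.0533
```

Call:
{"method": "arm_command", "body": {"plan": [[0,0,0,0,0,0,4.8],[0,0,0,0,0,0,4.8],[0,0,0,0,0,0,4.8],[0,0,0,0,0,0,4.8]]}}

```text
clock: 25.45
ee_pos: [0.4904, 0.0002, 0.1809]
eef_rot: [-0.486, -0.513, 0.513, 0.487]
contact_force: [0.8, 0.4, -5.1]
gripper_width: 0.0527
```

```bash
python3 - <<'E'
from h import *
delta((.491,-.0012,.0616),1.622); print(manip.get_obs()["contact_force"])
E
```

```text
clock 25.45 pos [4.904e-01 2.000e-04 1.809e-01] q6 -1.73 q1 -0.11 | d cm [-0.15 11.93 -0.07] turn [-0.001  0.001  0.001]
[ 0.79125303  0.43830727 -5.08816952]
```

Call:
{"method": "arm_command", "body": {"plan": [[-0.1,3.5,0,0,0,0,4.8],[-0.1,7,0,0,0,0,4.8],[-0.1,9.5,0,0,0,0,4.8],[-0.1,11,0,0,0,0,4.8],[-0.1,11.2,0,0,0,0,4.8],[-0.1,11.4,0,0,0,0,4.8],[-0.1,11.5,0,0,0,0,4.8],[-0.1,11.6,0,0,0,0,4.8],[-0.1,11.7,0,0,0,0,4.8],[-0.1,11.8,0,0,0,0,4.8],[-0.1,11.8,0,0,0,0,4.8]]}}

```text
clock: 26.37
ee_pos: [0.4912, -0.0018, 0.064]
eef_rot: [0.487, 0.513, -0.512, -0.487]
contact_force: [0.0, -0.4, -3.5]
gripper_width: 0.0532
```

Call:
{"method": "arm_command", "body": {"plan": [[0,0.05,0,0,0,0,4.8],[0,0.1,0,0,0,0,4.8],[0,0.1,0,0,0,0,4.8],[0,0.1,0,0,0,0,4.8]]}}

```text
clock: 26.7
ee_pos: [0.4908, -0.0018, 0.0623]
eef_rot: [-0.487, -0.513, 0.513, 0.487]
contact_force: [-0.5, 0.4, -3.2]
gripper_width: 0.0533
```

Call:
{"method": "arm_command", "body": {"plan": [[0,0.05,0,0,0,0,4.8],[0,0.1,0,0,0,0,4.8],[0,0.1,0,0,0,0,4.8],[0,0.1,0,0,0,0,4.8]]}}

```text
clock: 27.03
ee_pos: [0.4909, -0.0018, 0.0617]
eef_rot: [0.487, 0.513, -0.513, -0.487]
contact_force: [-1.7, 0.8, -0.4]
gripper_width: 0.0532
```

Call:
{"method": "arm_command", "body": {"plan": [[0,0,0,0,0,0,4.8],[0,0,0,0,0,0,5.8],[0,0,0,0,0,0,7],[0,0,0,0,0,0,7],[0,0,0,0,0,0,7],[0,0,0,0,0,0,7],[0,-3,0,0,0,0,7],[0,-7,0,0,0,0,7],[0,-11,0,0,0,0,7],[0,-12,0,0,0,0,7],[0,-12,0,0,0,0,7]]}}

```text
clock: 27.95
ee_pos: [0.4938, -0.0021, 0.1866]
eef_rot: [0.49, 0.515, -0.511, -0.484]
contact_force: [-0.5, -0.3, 0.1]
gripper_width: 0.0702
```

Call:
{"method": "arm_command", "body": {"plan": [[4,0,-0.6,0,0,0,7],[8,0,-1.3,0,0,0,7],[12,0,-1.9,0,0,0,7],[16,0,-2.6,0,0,0,7],[20,0,-3.2,0,0,0,7],[24,0,-3.8,0,0,0,7],[28,0,-4.5,0,0,0,7],[32,0,-5.1,0,0,0,7],[33.7,0,-5.4,0,0,0,7],[33.7,0,-5.4,0,0,0,7],[33.7,0,-5.4,0,0,0,7],[33.7,0,-5.4,0,0,0,7]]}}

```text
clock: 28.95
ee_pos: [0.5268, 0.3366, 0.1796]
eef_rot: [-0.487, -0.512, 0.514, 0.487]
contact_force: [0.2, -1.0, 0.7]
gripper_width: 0.0702
```

```bash
python3 - <<'E'
from h import *
delta((.5276,.3377,.06),1.622)
E
```

```text
clock 28.95 pos [0.5268 0.3366 0.1796] q6 -1.14 q1 0.48 | d cm [ 0.13 11.96 -0.11] turn [-0.002 -0.    -0.002]
```

Call:
{"method": "arm_command", "body": {"plan": [[0,4,0,0,0,0,7],[0,7.5,0,0,0,0,7],[0,10,0,0,0,0,7],[0,12,0,0,0,0,7],[0,12,0,0,0,0,7],[0,12,0,0,0,0,7],[0,12,0,0,0,0,4.8],[0,12,0,0,0,0,4.8],[0,12,0,0,0,0,4.8],[0,12,0,0,0,0,4.8],[0,12,0,0,0,0,4.8],[0,12,0,0,0,0,4.8]], "force": 40}}

```text
clock: 29.95
ee_pos: [0.529, 0.338, 0.0637]
eef_rot: [0.488, 0.514, -0.512, -0.486]
contact_force: [0.1, -1.2, 6.1]
gripper_width: 0.0532
```

```bash
python3 - <<'E'
from h import *
delta((.569,.0028,.18),1.622)
im=manip.get_image("top"); overlay(im,"pics/ov5.png",dict(red_box=(.530,.0008,.051)),(240,170,300,265),S=5)
E
```

```text
clock 29.95 pos [0.529  0.338  0.0637] q6 -1.14 q1 0.48 | d cm [-33.67 -11.64  -2.31] turn [0.004 0.    0.001]
```

View pics/ov5.png

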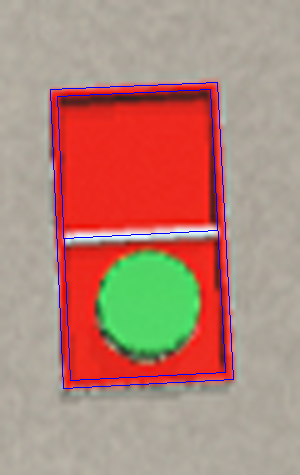

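Call:
{"method": "arm_command", "body": {"plan": [[0,-1,0,0,0,0,4.8],[0,-3,0,0,0,0,4.8],[0,-7,0,0,0,0,4.8],[0,-11,0,0,0,0,4.8],[-3,-12,-0.2,0,0,0,4.8],[-6,-12,-0.4,0,0,0,4.8],[-10,-12,-0.7,0,0,0,4.8],[-14,-12,-1,0,0,0,4.8],[-18,-12,-1.3,0,0,0,4.8],[-22,-12,-1.6,0,0,0,4.8],[-26,-12,-1.9,0,0,0,4.8],[-29,-12,-2.1,0,0,0,4.8]]}}

```text
clock: 31.0
ee_pos: [0.5625, 0.0464, 0.1809]
eef_rot: [-0.487, -0.512, 0.513, 0.488]
contact_force: [0.7, -0.2, -1.7]
gripper_width: 0.0534
```

Call:
{"method": "arm_command", "body": {"plan": [[-2.6,0,-0.2,0,0,0,4.8],[-4.6,0,-0.3,0,0,0,4.8],[-4.6,0,-0.3,0,0,0,4.8],[-4.6,0,-0.3,0,0,0,4.8],[-4.6,0,-0.3,0,0,0,4.8],[-4.6,0,-0.3,0,0,0,4.8]]}}

```text
clock: 31.5
ee_pos: [0.5683, 0.0042, 0.181]
eef_rot: [-0.486, -0.513, 0.513, 0.487]
contact_force: [-0.3, -0.4, -2.5]
gripper_width: 0.053
```

```bash
python3 - <<'E'
from h import *
delta((.569,.0028,.0617),1.622); print(manip.get_obs()["contact_force"])
E
```

```text
clock 31.50 pos [0.5683 0.0042 0.181 ] q6 -1.71 q1 -0.09 | d cm [-0.15 11.93 -0.07] turn [-0.001  0.001  0.001]
[-0.27663587 -0.44758192 -2.47739756]
```

Call:
{"method": "arm_command", "body": {"plan": [[0,3.5,0,0,0,0,4.8],[0,7,0,0,0,0,4.8],[0,9.5,0,0,0,0,4.8],[0,11,0,0,0,0,4.8],[0,11.2,0,0,0,0,4.8],[0,11.4,0,0,0,0,4.8],[0,11.5,0,0,0,0,4.8],[0,11.6,0,0,0,0,4.8],[0,11.7,0,0,0,0,4.8],[0,11.8,0,0,0,0,4.8],[0,11.8,0,0,0,0,4.8]]}}

```text
clock: 32.42
ee_pos: [0.5691, 0.0032, 0.064]
eef_rot: [0.487, 0.513, -0.512, -0.487]
contact_force: [-0.4, 0.1, -3.3]
gripper_width: 0.0534
```

Call:
{"method": "arm_command", "body": {"plan": [[0,0.05,0,0,0,0,4.8],[0,0.1,0,0,0,0,4.8],[0,0.1,0,0,0,0,4.8],[0,0.1,0,0,0,0,4.8]]}}

```text
clock: 32.75
ee_pos: [0.5686, 0.0032, 0.0623]
eef_rot: [-0.487, -0.513, 0.513, 0.487]
contact_force: [0.4, 0.8, -2.2]
gripper_width: 0.0532
```

Call:
{"method": "arm_command", "body": {"plan": [[0,0.05,0,0,0,0,4.8],[0,0.05,0,0,0,0,4.8],[0,0.05,0,0,0,0,4.8],[0,0.05,0,0,0,0,4.8]]}}

```text
clock: 33.08
ee_pos: [0.5687, 0.0032, 0.0618]
eef_rot: [0.487, 0.513, -0.513, -0.487]
contact_force: [0.4, -0.3, -2.9]
gripper_width: 0.0529
```

Call:
{"method": "arm_command", "body": {"plan": [[0,0.05,0,0,0,0,4.8],[0,0.05,0,0,0,0,4.8],[0,0.05,0,0,0,0,4.8],[0,0.05,0,0,0,0,4.8]]}}

```text
clock: 33.42
ee_pos: [0.5688, 0.0032, 0.0617]
eef_rot: [0.487, 0.513, -0.513, -0.487]
contact_force: [-1.8, 0.6, 1.4]
gripper_width: 0.0533
```

Call:
{"method": "arm_command", "body": {"plan": [[0,0,0,0,0,0,4.8],[0,0,0,0,0,0,5.8],[0,0,0,0,0,0,7],[0,0,0,0,0,0,7],[0,0,0,0,0,0,7],[0,0,0,0,0,0,7],[0,-3,0,0,0,0,7],[0,-7,0,0,0,0,7],[0,-11,0,0,0,0,7],[0,-14,0,0,0,0,7],[0,-14,0,0,0,0,7]]}}

```text
clock: 34.33
ee_pos: [0.573, 0.0029, 0.2105]
eef_rot: [0.491, 0.516, -0.509, -0.483]
contact_force: [1.5, 0.0, 1.7]
gripper_width: 0.0701
```

Call:
{"method": "arm_command", "body": {"plan": [[4,0,0,0,0,0,7],[8,0,0,0,0,0,7],[12,0,0,0,0,0,7],[16,0,0,0,0,0,7],[20,0,0,0,0,0,7],[24,0,0,0,0,0,7],[28,0,0,0,0,0,7],[30,0,0,0,0,0,7],[30,0,0,0,0,0,7],[30,0,0,0,0,0,7],[30,0,0,0,0,0,7],[30,0,0,0,0,0,7]]}}

```text
clock: 35.33
ee_pos: [0.5535, 0.3016, 0.2011]
eef_rot: [-0.487, -0.512, 0.512, 0.487]
contact_force: [0.1, -0.7, 0.3]
gripper_width: 0.0697
```

```bash
python3 - <<'E'
from h import *
a=manip.get_image("top"); b=manip.get_image("side")
cv2.imwrite("pics/fin.png",np.vstack([cv2.resize(a[110:290,200:420,::-1],(560,458)),]))
cv2.imwrite("pics/fins.png",cv2.resize(b[130:370,190:480,::-1],None,fx=2,fy=2))
print(manip.get_obs()["contact_force"],manip.get_obs()["clock"])
E
```

```text
[-0.81242552  0.48185132 -0.05864206] 35.4333
```

View pics/fin.png

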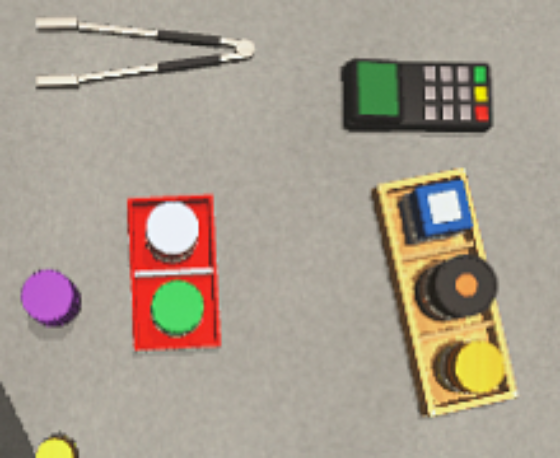

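View pics/fins.png

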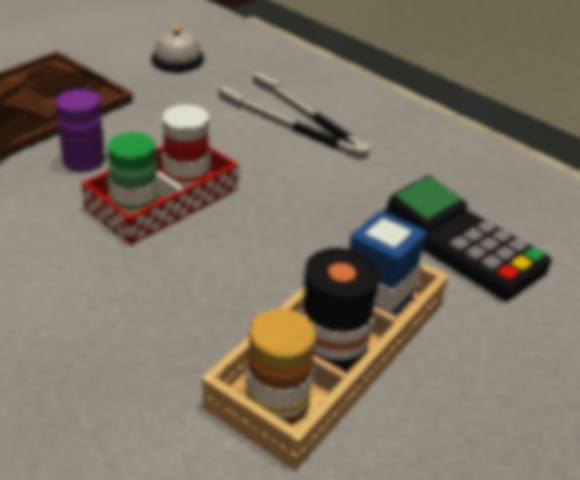

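Both views show all five items standing upright in their own compartments, and the bell, tongs and terminal where they were. The robot is touching nothing, so I'm handing in.

```bash
python3 -c "
from bench import manip
print(manip.job_done())"
```

```text
the job is handed in; nothing more can be done
None
```

Both gift orders are made up, and I handed the job in at about 35 s on the robot's clock.

- **Pine crate:** the coffee tin is in the large middle compartment. The tea tin is in the far end and the honey jar (the larger of the two look-alikes) in the near end.
- **Red checked box:** the tomato jar is in the far compartment and the olive jar in the near one. The purple look-alike and the small honey jar were not touched.
- **Setting down:** I placed the items in the order coffee, honey, tea, olives, tomato. Each was lowered until the wrist force showed it had begun to touch the floor, then released.

The last top and side pictures show all five items upright inside their compartments. Neither container shows any shift, and the bell, tongs and card terminal appear unmoved. The wrist force was close to zero with the arm clear. No check failed.

The networks' masks and landmarks were several millimetres off, and they also picked up look-alikes. I located the items from lid colours and the containers from fitted outlines instead.

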